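# Zero the grinder dial, set it six clicks out and start it

### The arm

A 7-joint arm with a two-finger parallel gripper is mounted at the origin on the work surface. World frame = base frame: x ahead of the robot, y to its left, z up, the work surface at z = 0. Lengths are in m, angles in rad, forces in N, time in s.
With the tool pointing down it reaches from about 0.425 to 0.925 m from the base axis. Payload 6.8 kg.
Tool frame: the origin (TCP) lies on the centre line of the jaws, within the pads' length; the fingertips stand 14 mm ahead of it and the grasp point (between the pads) lies 5 mm behind it (r.nose_length is the distance from the TCP to the fingertips, in m); z points along the fingers, y is the direction in which the jaws open and shut (so a half turn about z gives the same grasp; the last joint's range is limited). The gripper opens to 85 mm and grips with 20 to 120 N. Pads are 22 mm wide; open, the fingers measure 114 mm over their backs; the gripper's body (76 mm by 85 mm) begins 54 mm behind the grasp point. The pads swing forward as they close: fully open they stand 13 mm farther back than shut.
Start: joints at [1.085, 0.477, 0.022, 1.555, -0.011, 1.109, -0.083], TCP at [0.249, -0.627, 0.245] pointing down, gripper open.
Joint ranges: [-2.96, 2.96], [-0.34, 2.1], [-1.41, 1.46], [0.24, 2.44], [-1.37, 4.51], [0.17, 1.92], [-2.96, 2.96]. Speed limits (rad/s): [2.39, 2.39, 3.14, 3.14, 3.14, 3.14, 3.14].

### API

Orientations are given as a rotation vector (axis times angle).
In Python, from bench import r, imaging, look_for, outline_of gives the robot as it stands. The module is installed in compiled form; this text tells all that it offers.
- The arm moves only by the tool carry_out, never from a script. Its arguments are lists of equal length, an entry for each row: "offset": the shift along the tool's x, y, z as a fraction of full scale, a list of three; "turn": the turn, a rotation vector about the tool's x, y, z as a fraction of full scale, a list of three. A call has 1 to 8 rows; each row is the pose to reach, as a shift and turn from the pose commanded when the call began, along the tool's axes at that moment; what a row does not reach only later rows make up. Full scale, the value 1, is 0.5 m for a shift and 1.5 rad for a turn. A row lasts 1/10 s, in which the tool goes at most 50 mm and 8.59 degrees, less where a joint would pass 70% of its speed; a pose out of reach is approached as far as the arm can. A call with a number of a shift or a turn outside -1 to 1 is refused whole. A call with a gripper value outside its range is refused whole. "hand" is the closure, from 0 (fully open) to 1 (shut), set as the call begins (left out, the last holds). The fingers move at their own pace and stop on an object; "force" is the grip in N (left out, the last holds). Time passes only in rows, so rows that repeat a pose let the fingers close. It gives the time, the measured TCP pose, the force and the opening at its end, in the units of the state.
- r.get_obs(): the state, without advancing time (a new reading comes with each control period).
- imaging.grab_frame(name): name is "scene" or "top" or "wrist"; returns a dict with "pixels" (384x512x3 uint8, red, green, blue), "fx", "fy", "cx", "cy" (pixels), "k1" (the pictures are not rectified: a ray, as slopes to the right and down, at radius r is drawn at 1 + k1 r^2 times it, then the intrinsics apply), "R" (3x3) and "t" (3): a world point X has camera coordinates R X + t. Camera axes: x right, y down, z forward; pixel columns grow to the right and rows downward; lengths in m; the calibration is good to about 2 mm. A picture is of the moment at which its call begins. There is no depth.
- r.hand_in(): hands the job in, once; it reports no verdict.
Trained networks look in the newest picture that a camera, given by its name, has taken for a name from the list of things; names that differ only in an ending like _2 or _b are one class to them, and where a whole thing is asked for, a point or a joint stands for the part that bears it (a point fixed in the world has none). Each returns a list of dicts, best first, with "score" (0 to 1); they miss things now and then, are a little off and sometimes report something else, mostly with a low value. They report only what shows in the picture. A call takes as long as a camera call.
- look_for(query, camera): "xyz" ([x, y, z] in m, in the coordinates of the camera as it stood for that picture, good to about 4 mm: the middle of the surface that is visible of it).
- outline_of(query, camera): "region" (384x512 bool, what is visible of it).
The state is a dict: "clock": time; "joints": joint angles; "qvel": joint speeds; "tau": joint torques, N m; "tcp_pos": TCP position; "orientation": TCP orientation; "contact_force": force on the tool from outside, world axes, zero at the start; "moment": the same for the moment, N m; "grip_width": finger opening in m.
Only numpy, scipy, OpenCV 4.12 (cv2) and the standard library are available. Lean on these libraries where they do the work, as an engineer would, in place of code of your own. Each camera call takes 0.05 s, during which the arm holds its last target. There are 200 camera calls.

### The job

Set the grind on the sample grinder by feel: turn its dial clockwise by the post until it comes up against the zero stop and keep a firm, gentle push of about 13 N on the post for half a second (never over 18 N), then turn it back anticlockwise and leave it on exactly the sixth click out from the zero click, without ever going past that click. Then press the start button right down and let go, without disturbing the cup on the grinder or the bowl and tray beside it.

Things in the scene. Friction and masses are not known exactly. Their poses are not given: they have to be found in the camera images.
- dial (a joint): angle (rad) of the dial, a dark steel collar, 132 mm diameter, on the grinder's top, turning about the vertical axis at dial_axis. 0 at the zero click, grows anticlockwise seen from above. Click n lies at 0.2618 n (15 degrees each), the sixth at 1.571. Leaving a click takes 4 to 7 N sideways on the post; half-way the dial snaps on by itself; let go, it springs to the nearest click. Starts at click 2 to 5
- post_grip (a point): the upright steel post on the dial by which it is turned: a round pin, 12 mm diameter, 40 mm tall, standing on the collar 56 mm from the dial's axis; this point is on the post's axis, 26 mm above the collar's flat top and 14 mm below the post's top; it moves with the dial. Its axes turn with the dial (z up)
- dial_axis (a point): the point on the dial's vertical axis level with post_grip (48 mm above the grinder's flat deck, 218 mm above the table, 26 mm above the collar's top). Its axes are the grinder's (z up): seen from above, the post stands 60 degrees anticlockwise of its x axis at the zero click, and 150 degrees at the sixth
- zero_stop: the rigid zero stop: a fixed 10 mm peg, 18 mm tall, on the deck outside the collar; a lug on the rim opposite the post meets it about 0.05 rad clockwise of the zero click, against the click spring (about 3 N of the push). Force on it = 0.78 x (push on post - 3 N): it must bear over 6 N for 0.2 s, never over 14 N. Let go, the dial returns to 0. Origin at its foot, on the deck
- start (a joint): travel (m) of the start button: 0 released, 0.006 fully down; a spring returns it; fully down takes 5 N. Right down means more than 0.0045
- start_top (a point): the centre of the top face of the round grey start button (28 mm diameter) on the deck beside the dial; pressed straight down
- grinder: the grey grinder, 200 x 260 x 170 mm high, fixed to the counter; origin at the centre of its underside; dial axis at x 0, y +35 mm, button at x -45, y -95 mm, the small loose steel cup at x +60, y -95 mm in its frame; its front is -x
- dose_cup: bystander: small steel cup, 38 mm across, 35 mm tall, standing loose on the grinder's deck; origin under its centre
- bowl_a: bystander: white bowl, 110 mm across, 62 mm tall, on the counter at the grinder's +y side; origin under its centre
- tray_a: bystander: navy sample tray, 156 x 95 x 37 mm, on the counter at the grinder's -y side; origin under its centre

How it is judged:
By the outcome, as a careful person would: the job done as asked, in the order asked, and still so for the second after the job is handed in, with the robot touching nothing.
It also fails if it takes over 72 s, if anything falls off the work surface, if the arm or the gripper's body presses on something with over 40 N, if the wrist force passes 120 N, or if a joint passes its speed limit or range.

## Working session

There is one attempt and no reset: what is moved stays moved. The work goes in short steps, Python scripts to look and compute and a tool call to move; the robot and the scene stay as the last step left them, time stands still between calls to the robot, and variables do not carry over. Pictures are saved under pics/ and viewed, about 8 in all and at most 12, crops included, and the job is handed in when it is done.

Besides the shell and the picture viewer there is one more tool, called after "Emit:" as name(argument=value, ...) on one line, values as JSON. carry_out: Moves the arm, as the interface text tells. Shift numbers are shares of 0.5 m and turn numbers shares of 1.5 rad, none past 1 either way. Its arguments: {"type":"object","properties":{"offset":{"type":"array","items":{"type":"array","items":{"type":"number","minimum":-1,"maximum":1}}},"turn":{"type":"array","items":{"type":"array","items":{"type":"number","minimum":-1,"maximum":1}}},"hand":{"type":"number"},"force":{"type":"number"}},"required":["offset","turn"]}

```bash
mkdir -p pics; ls; python3 - <<'E'
from bench import r, imaging, look_for, outline_of
import cv2, numpy as np
o=r.get_obs(); print({k:np.round(v,3).tolist() for k,v in o.items()}, r.nose_length)
ims=[]
for c in ["scene","top"]:
    f=imaging.grab_frame(c); R=np.array(f["R"]);t=np.array(f["t"])
    print(c,f["fx"],f["cx"],f["cy"],f["k1"],"campos",np.round(-R.T@t,3))
    ims.append(f["pixels"])
    for q in ["grinder","post_grip","start_top","zero_stop","dose_cup","bowl_a","tray_a","dial"]:
        for d in look_for(q,c)[:2]:
            print(q,round(d["score"],2),np.round(R.T@(np.array(d["xyz"])-t),3))
for n,i in zip(["s0","t0"],ims): cv2.imwrite(f"pics/{n}.png",i[:,:,::-1])
E
```

```text
pics
{'clock': 0.0, 'joints': [1.085, 0.478, 0.022, 1.556, -0.011, 1.109, -0.083], 'qvel': [-0.001, 0.0, -0.0, -0.001, -0.001, -0.002, 0.0], 'tau': [-0.0, -59.644, 1.608, -28.119, 0.013, 0.009, 0.0], 'tcp_pos': [0.249, -0.627, 0.244], 'orientation': [-3.084, -0.59, 0.001], 'contact_force': [0.012, -1.4, 0.629], 'moment': [-0.044, -0.005, 0.04], 'grip_width': 0.085} 0.014
scene 408.67159425263225 258.5298657678255 196.4332511661733 -0.12900472180671246 campos [ 1.163 -0.022  0.776]
grinder 0.56 [ 0.634 -0.092  0.17 ]
post_grip 0.58 [ 0.567 -0.063  0.191]
dose_cup 0.62 [ 0.64  -0.176  0.19 ]
bowl_a 0.7 [0.486 0.115 0.039]
tray_a 0.72 [ 0.589 -0.332  0.006]
dial 0.73 [ 0.57  -0.059  0.191]
top 454.45220318779013 269.56601094921825 194.4031606476841 -0.051130447737922725 campos [0.412 0.065 1.307]
grinder 0.72 [ 0.545 -0.087  0.168]
post_grip 0.55 [ 0.547 -0.06   0.191]
dose_cup 0.53 [ 0.641 -0.18   0.184]
bowl_a 0.87 [0.506 0.119 0.026]
tray_a 0.97 [ 0.577 -0.342  0.002]
dial 0.82 [ 0.551 -0.063  0.191]
```

```bash
python3 - <<'E'
import cv2,numpy as np
a=cv2.imread("pics/s0.png");b=cv2.imread("pics/t0.png")
# scale crops
A=a[100:340,120:420]; B=b[150:330,230:430] 
cv2.imwrite("pics/s1.png",cv2.resize(A,None,fx=2.5,fy=2.5,interpolation=cv2.INTER_CUBIC))
cv2.imwrite("pics/t_half.png",b)
E
```

```text
(no output)
```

View pics/t0.png

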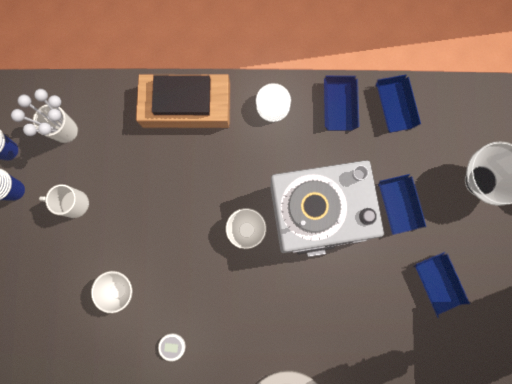

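View pics/s1.png

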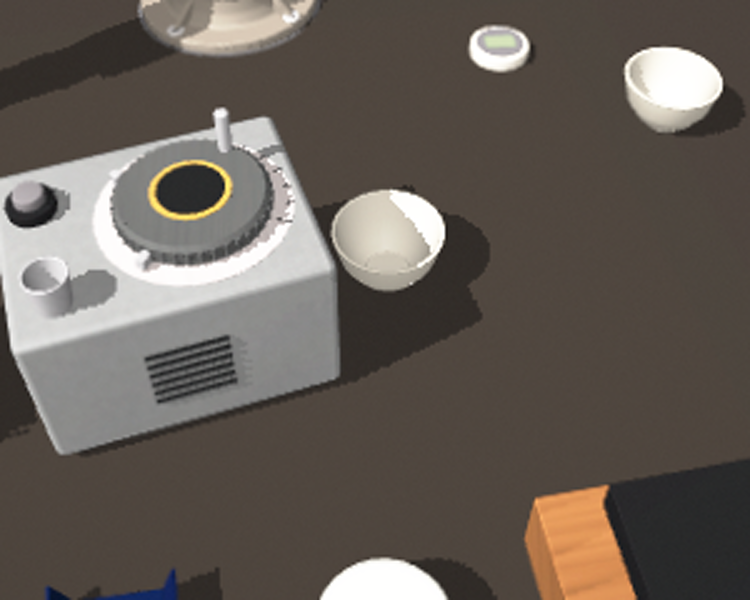

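The top view shows the grinder at about (328,207): collar centre (315,206), post near (303,222), button (368,216) and cup (360,173). In the scene crop, the post top is at (221,112) and the button at (28,195). Next I'll fit the pose.

```bash
cat > h.py <<'E'
import numpy as np, cv2
from scipy.optimize import least_squares
def proj(f,X):
    p=np.atleast_2d(X)@np.array(f["R"]).T+np.array(f["t"]); s=p[:,:2]/p[:,2:]
    s=s*(1+f["k1"]*(s**2).sum(1,keepdims=True))
    return s*[f["fx"],f["fy"]]+[f["cx"],f["cy"]]
def G(g,P):  # grinder frame pts -> world, g=(x,y,yaw)
    P=np.atleast_2d(P); c,s=np.cos(g[2]),np.sin(g[2])
    return np.c_[g[0]+c*P[:,0]-s*P[:,1], g[1]+s*P[:,0]+c*P[:,1], P[:,2]]
def post(th,z=.218):
    a=np.pi/3+th; return np.array([.056*np.cos(a),.035+.056*np.sin(a),z])
def ring(f):
    h=cv2.cvtColor(f["pixels"],cv2.COLOR_RGB2HSV); m=(cv2.inRange(h,(18,120,90),(35,255,255)))
    return m
E
python3 - <<'E'
from bench import imaging
from h import *
import pickle
F={c:imaging.grab_frame(c) for c in ["scene","top"]}; pickle.dump(F,open("F.pkl","wb"))
obs=[]
for c in F:
    n,l,st,ce=cv2.connectedComponentsWithStats(ring(F[c])); i=1+st[1:,4].argmax()
    pts=np.argwhere(l==i)[:,::-1].astype(np.int32)
    print(c,st[i],cv2.fitEllipse(cv2.convexHull(pts)))
    obs.append((c,[0,.035,.192],cv2.fitEllipse(cv2.convexHull(pts))[0]))
sc=lambda u,v:(120+u/2.5-.3,100+v/2.5-.3)
obs+=[("scene",[-.045,-.095,.185],sc(28,193)),("scene",[.06,-.095,.205],sc(45,272)),("top",[.06,-.095,.205],(359,173)),("top",[-.045,-.095,.185],(368,216)),
("scene",[-.1,.13,.17],sc(270,118)),("scene",[.1,.13,.17],sc(337,268)),("scene",[.1,-.13,.17],sc(14,350))]
P=[("scene",.232,sc(221,111)),("scene",.192,sc(226,149)),("top",.232,(303,222.5))]
def res(v):
    e=[proj(F[c],G(v[:3],p))[0]-o for c,p,o in obs]+[proj(F[c],G(v[:3],post(v[3],z)))[0]-o for c,z,o in P]
    return np.ravel(e)
s=least_squares(res,[.55,-.09,.2,.8],loss="soft_l1"); print(s.x, s.x[3]/.2618); print(res(s.x).reshape(-1,2).round(1))
b=F["top"]["pixels"][140:270,250:400,::-1]
im=cv2.resize(b,None,fx=5,fy=5,interpolation=cv2.INTER_CUBIC)
cv2.imwrite("pics/t2.png",im[:600,:])
g=s.x[:3]
for n,p in dict(axis=[0,.035,.218],btn=[-.045,-.095,.185],cup=[.06,-.095,.17],post=post(s.x[3]),post0=post(0),post6=post(6*.2618)).items(): print(n,G(g,p).round(4))
E
```

```text
scene [180 164  33  24 199] ((195.51321411132812, 175.66505432128906), (23.036849975585938, 33.31243133544922), 79.92131805419922)Traceback (most recent call last):
  File "<stdin>", line 7, in <module>
ValueError: attempt to get argmax of an empty sequence
```

```bash
cat > fit.py <<'E'
from h import *
import pickle
F=pickle.load(open("F.pkl","rb"))
sc=lambda u,v:(120+u/2.5-.3,100+v/2.5-.3)
obs=[("scene",[0,.035,.192],(195.5,175.6)),("top",[0,.035,.192],(315,206)),("scene",[-.045,-.095,.185],sc(28,193)),("scene",[.06,-.095,.205],sc(45,272)),("top",[.06,-.095,.205],(359,173)),("top",[-.045,-.095,.185],(368,216)),
("scene",[-.1,.13,.17],sc(270,118)),("scene",[.1,.13,.17],sc(337,268)),("scene",[.1,-.13,.17],sc(14,350))]
P=[("scene",.232,sc(221,111)),("scene",.192,sc(226,149)),("top",.232,(303,222.5))]
def res(v):
    e=[proj(F[c],G(v[:3],p))[0]-o for c,p,o in obs]+[proj(F[c],G(v[:3],post(v[3],z)))[0]-o for c,z,o in P]
    return np.ravel(e)
s=least_squares(res,[.55,-.09,.2,.8],loss="soft_l1"); print(s.x, s.x[3]/.2618); print(res(s.x).reshape(-1,2).round(1).tolist())
b=F["top"]["pixels"][140:260,250:400,::-1]
cv2.imwrite("pics/t2.png",cv2.resize(b,None,fx=5,fy=5,interpolation=cv2.INTER_CUBIC))
g=s.x[:3]
for n,p in dict(axis=[0,.035,.218],btn=[-.045,-.095,.185],cup=[.06,-.095,.17],post=post(s.x[3]),post0=post(0),post6=post(6*.2618)).items(): print(n,G(g,p).round(4))
E
python3 - <<'E'
from bench import imaging
import pickle
pickle.dump({c:imaging.grab_frame(c) for c in ["scene","top"]},open("F.pkl","wb"))
E
python3 fit.py
```

```text
[ 0.5582099  -0.09532524  0.15868338  1.31385783] 5.018555485929123
[[0.4, -0.6], [-0.8, -1.0], [0.4, 1.1], [-2.7, -0.9], [3.1, -0.4], [0.1, -1.0], [0.5, -3.7], [1.0, -1.8], [-1.6, 0.1], [-0.2, -0.3], [-0.2, -1.1], [-0.4, -0.7]]
axis [[ 0.5527 -0.0608  0.218 ]]
btn [[ 0.5288 -0.1962  0.185 ]]
cup [[ 0.6325 -0.1797  0.17  ]]
post [[ 0.5072 -0.0281  0.218 ]]
post0 [[ 0.5727 -0.0085  0.218 ]]
post6 [[ 0.5004 -0.0408  0.218 ]]
```

View pics/t2.png

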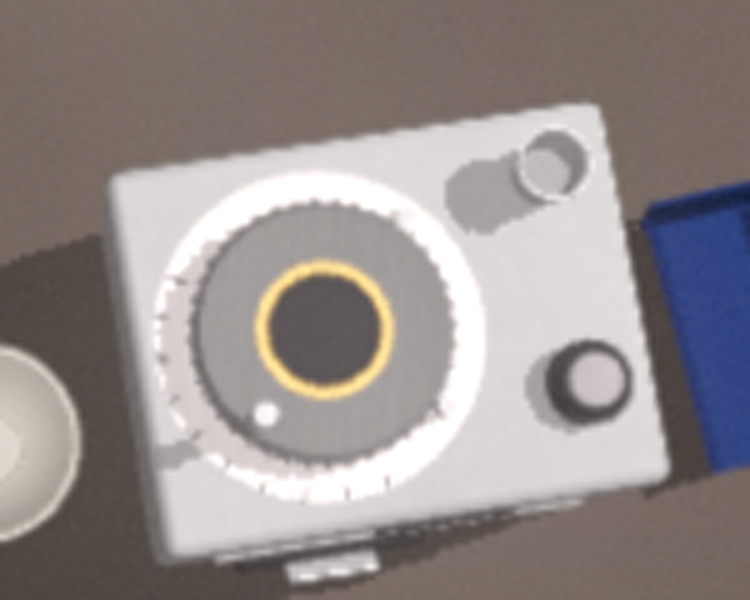

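Yaw is about 9° and the dial is at click 5. The zoomed top view puts the post top at (266,413) and the button at (590,378), which agrees with the fit. I'll write a move helper, then hover over the post.

```bash
sed -i 's/(315,206))/(314.6,205.4))/; s/(303,222.5)/(302.8,222.2)/' fit.py; python3 fit.py
cat > mv.py <<'E'
# usage: plan(points) -> rows, from pose p0 (pos) and tool y-angle a0 (tool straight down)
import numpy as np
from scipy.spatial.transform import Rotation as Ro
def pose(pos,a):  # tool y at world angle a (rad), z down
    y=np.array([np.cos(a),np.sin(a),0]); z=np.array([0,0,-1.]); return np.array(pos,float),np.c_[np.cross(y,z),y,z]
def rel(A,B):
    return np.round(A[1].T@(B[0]-A[0])/.5,4).tolist(), np.round(Ro.from_matrix(A[1].T@B[1]).as_rotvec()/1.5,4).tolist()
def now(r):
    o=r.get_obs(); return np.array(o["tcp_pos"]),Ro.from_rotvec(o["orientation"]).as_matrix()
E
python3 - <<'E'
from bench import r
from mv import *
A=now(r); d=np.radians
print("y ang",np.degrees(np.arctan2(A[1][1,1],A[1][0,1])), A[1].round(3).tolist())
B=pose([.40,-.32,.35],d(-10)); C=pose([.507,-.028,.35],d(54))
print(rel(A,B),rel(B,C))
for i in range(4): print(np.round(r.get_obs()["contact_force"],2))
E
```

```text
[ 0.55847669 -0.09524129  0.15719421  1.31486431] 5.022399962168181
[[0.5, -0.5], [-0.4, -0.6], [0.5, 1.1], [-2.8, -0.8], [3.1, -0.5], [0.1, -1.1], [0.6, -3.6], [1.1, -1.6], [-1.6, 0.1], [-0.1, -0.2], [-0.1, -1.0], [-0.3, -0.5]]
axis [[ 0.553  -0.0607  0.218 ]]
btn [[ 0.5289 -0.1961  0.185 ]]
cup [[ 0.6326 -0.1797  0.17  ]]
post [[ 0.5075 -0.028   0.218 ]]
post0 [[ 0.5731 -0.0084  0.218 ]]
post6 [[ 0.5007 -0.0406  0.218 ]]
y ang -68.35219302702158 [[0.929, 0.369, 0.0], [0.369, -0.929, -0.0], [0.0, 0.0, -1.0]]
([0.5075, -0.4601, -0.2094], [0.0, -0.0, -0.679]) ([0.6123, 0.1093, 0.0], [0.0, 0.0, -0.7447])
[ 0.8  -0.1   0.34]
[ 0.8  -0.1   0.34]
[ 0.8  -0.1   0.34]
[ 0.8  -0.1   0.34]
```

Emit:
carry_out(offset=[[0.1,-0.09,-0.21],[0.5075,-0.46,-0.21],[0.5075,-0.46,-0.21],[0.5075,-0.46,-0.21],[0.5075,-0.46,-0.21],[0.5075,-0.46,-0.21],[0.5075,-0.46,-0.21],[0.5075,-0.46,-0.21]], turn=[[0,0,-0.1],[0,0,-0.679],[0,0,-0.679],[0,0,-0.679],[0,0,-0.679],[0,0,-0.679],[0,0,-0.679],[0,0,-0.679]], hand=0.68, force=20)

```text
clock: 1.9
tcp_pos: [0.4027, -0.3153, 0.3518]
orientation: [2.396, 2.03, 0.003]
contact_force: [0.4, -0.0, -0.0]
grip_width: 0.0277
```

Emit:
carry_out(offset=[[0.6123,0.109,0],[0.6123,0.109,0],[0.6123,0.109,0],[0.6123,0.109,0],[0.6123,0.109,0],[0.6123,0.109,0],[0.6123,0.109,0],[0.6123,0.109,0]], turn=[[0,0,-0.745],[0,0,-0.745],[0,0,-0.745],[0,0,-0.745],[0,0,-0.745],[0,0,-0.745],[0,0,-0.745],[0,0,-0.745]])

```text
clock: 2.7
tcp_pos: [0.5074, -0.0246, 0.3506]
orientation: [0.954, 2.993, 0.002]
contact_force: [-0.4, -0.2, -0.3]
grip_width: 0.0277
```

```bash
python3 - <<'E'
from bench import r,imaging
from h import *; import pickle
from mv import *
o=r.get_obs(); A=now(r); print(o["clock"],A[0].round(4),np.degrees(np.arctan2(A[1][1,1],A[1][0,1])),o["grip_width"],np.round(o["joints"],2))
f=imaging.grab_frame("wrist"); pickle.dump(f,open("W.pkl","wb")); im=f["pixels"][:,:,::-1].copy()
print("cam",-np.array(f["R"]).T@f["t"])
g=[0.5585,-.0952,.1572]
for n,p in dict(axis=[0,.035,.192],btn=[-.045,-.095,.185],post=post(1.309,.232)).items(): print(n,proj(f,G(g,p)).round(1))
cv2.imwrite("pics/w1.png",cv2.resize(im,(768,576)))
E
```

```text
2.7 [ 0.5074 -0.0246  0.3506] 54.64536860681234 0.027691075182164834 [ 0.52  0.17 -0.66  1.77  0.11  1.24  0.78]
cam [0.44236916 0.02286508 0.47892719]
axis [[253.7 223.3]]
btn [[153.2 264. ]]
post [[253.6 187.8]]
```

View pics/w1.png

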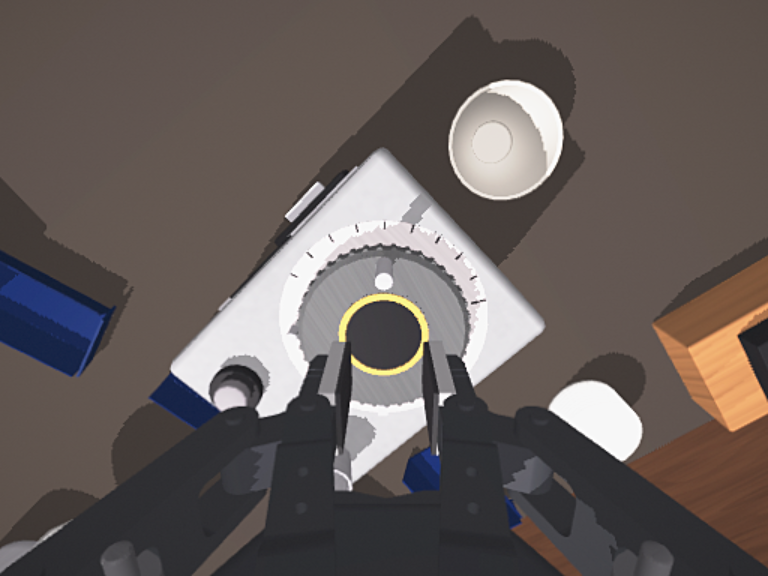

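Wrist view (1.5x): post top (384,281), ring centre (384,335), button top (236,393), jaw mid column about 386. I'll refit with all three cameras and use the jaws to check the wrist calibration.

```bash
cat >> fit.py <<'E'
print("---- with wrist")
F["wrist"]=f=pickle.load(open("W.pkl","rb"))
print("tip proj",proj(f,[.5074,-.0246,.3366]),"fx",f["fx"])
obs+=[("wrist",[0,.035,.192],(255.7,223))]*2+[("wrist",[-.045,-.095,.185],(157,262))]
P+=[("wrist",.232,(255.7,187))]*2
s=least_squares(res,s.x,loss="soft_l1"); print(s.x, s.x[3]/.2618); print(res(s.x).reshape(-1,2).round(1).tolist())
g=s.x[:3]
for n,p in dict(axis=[0,.035,.218],btn=[-.045,-.095,.185],post5=post(5*.2618),post0=post(0),post6=post(6*.2618)).items(): print(n,G(g,p).round(4))
E
python3 fit.py | sed -n '/---/,$p'
```

```text
---- with wrist
tip proj [[255.45661359 241.80008114]] fx 277.3889908345167
[ 0.55909227 -0.09326485  0.15257505  1.32213473] 5.0501708678174975
[[1.5, -0.4], [-1.3, -0.9], [1.5, 1.0], [-1.9, -0.8], [2.4, -0.6], [-0.7, -1.1], [1.8, -3.5], [2.0, -1.3], [-0.9, 0.1], [-0.2, -0.1], [-0.2, -0.1], [-2.5, 1.3], [0.8, -0.1], [0.8, -0.9], [-1.1, -0.8], [-0.4, 0.3], [-0.4, 0.3]]
axis [[ 0.5538 -0.0587  0.218 ]]
btn [[ 0.5291 -0.194   0.185 ]]
post5 [[ 0.5086 -0.0256  0.218 ]]
post0 [[ 0.5741 -0.0065  0.218 ]]
post6 [[ 0.5016 -0.0384  0.218 ]]
```

```bash
python3 - <<'E'
from bench import r
from mv import *
A=now(r); print(A[0].round(4), r.get_obs()["clock"],np.degrees(np.arctan2(A[1][1,1],A[1][0,1])))
print(rel(A,pose([.5086,-.0256,.25],np.radians(53.7))))
E
```

```text
[ 0.5071 -0.0264  0.3504] 2.75 54.577695747764736
([-0.0016, 0.0029, 0.2008], [0.0003, 0.0, 0.0102])
```

Emit:
carry_out(offset=[[0,0.003,0.1],[0,0.003,0.2],[0,0.003,0.2],[0,0.003,0.2],[0,0.003,0.2],[0,0.003,0.2]], turn=[[0,0,0.01],[0,0,0.01],[0,0,0.01],[0,0,0.01],[0,0,0.01],[0,0,0.01]])

```text
clock: 3.35
tcp_pos: [0.5093, -0.0267, 0.2529]
orientation: [0.992, 2.976, 0.002]
contact_force: [-0.2, -0.0, 0.6]
grip_width: 0.027
```

```bash
python3 - <<'E'
from bench import r
from mv import *
A=now(r); print(A[0].round(4), np.degrees(np.arctan2(A[1][1,1],A[1][0,1])), np.round(r.get_obs()["qvel"],3))
print(rel(A,pose([.5086,-.0256,.217],np.radians(53.7))))
E
```

```text
[ 0.5093 -0.0267  0.2529] 53.129539100697016 [-0.001  0.004  0.001  0.012  0.002 -0.005 -0.002]
([0.0028, 0.0008, 0.0718], [0.0015, 0.0025, -0.0066])
```

Emit:
carry_out(offset=[[0.002,0.001,0.03],[0.002,0.001,0.068],[0.002,0.001,0.068],[0.002,0.001,0.068]], turn=[[0,0,-0.006],[0,0,-0.006],[0,0,-0.006],[0,0,-0.006]])

```text
clock: 3.75
tcp_pos: [0.5079, -0.0258, 0.2176]
orientation: [0.979, 2.984, 0.0]
contact_force: [0.5, -0.0, -0.1]
grip_width: 0.0274
```

Emit:
carry_out(offset=[[0,0,0],[0,0,0],[0,0,0],[0,0,0]], turn=[[0,0,0],[0,0,0],[0,0,0],[0,0,0]], hand=0.79)

```text
clock: 4.15
tcp_pos: [0.5074, -0.0258, 0.2166]
orientation: [0.979, 2.985, 0.0]
contact_force: [0.0, 1.1, 0.1]
grip_width: 0.018
```

```bash
python3 - <<'E'
from bench import r,imaging
import cv2
from mv import *
A=now(r); print(A[0].round(4), np.degrees(np.arctan2(A[1][1,1],A[1][0,1])), r.get_obs()["contact_force"])
f=imaging.grab_frame("wrist"); cv2.imwrite("pics/w2.png",cv2.resize(f["pixels"][130:330,130:390,::-1],(780,600)))
# arc table: dial turn phi clockwise
for p in [10,20,30,40,50,60,70,80]:
    q=np.radians(p); print(p,round(.056*(np.cos(q)-1)/.5,4),round(.056*np.sin(q)/.5,4),round(q/1.5,4))
E
```

```text
[ 0.5074 -0.0258  0.2166] 53.67744513960203 [0.0347247  1.06752128 0.06988739]
10 -0.0017 0.0194 0.1164
20 -0.0068 0.0383 0.2327
30 -0.015 0.056 0.3491
40 -0.0262 0.072 0.4654
50 -0.04 0.0858 0.5818
60 -0.056 0.097 0.6981
70 -0.0737 0.1052 0.8145
80 -0.0926 0.1103 0.9308
```

View pics/w2.png

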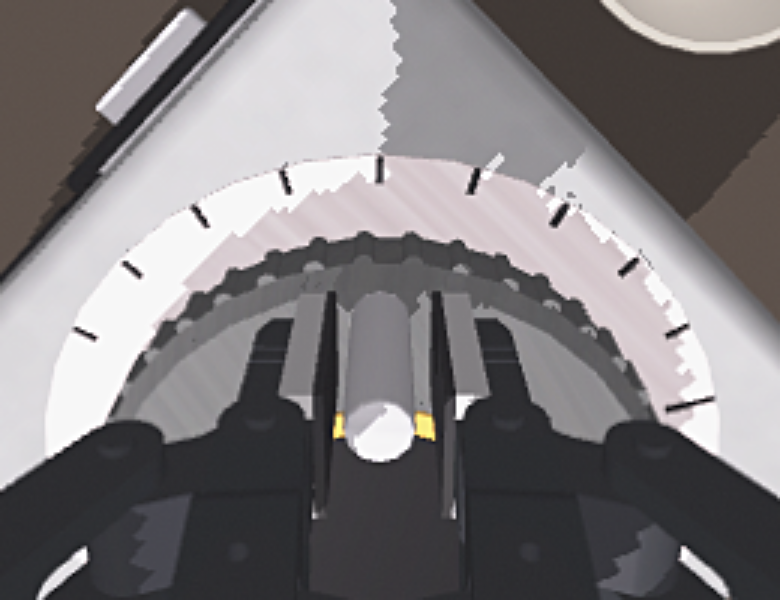

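The post, at (380,430), is centred between the pads at (333–435). Ticks 0 to 5 run from (690,405) to (380,168), so it is at click 5. I'll sweep clockwise.

Emit:
carry_out(offset=[[-0.0004,0.0098,0],[-0.0017,0.0194,0],[-0.0038,0.029,0],[-0.0068,0.0383,0],[-0.0105,0.0473,0],[-0.015,0.056,0],[-0.0203,0.0642,0],[-0.0262,0.072,0]], turn=[[0,0,0.0582],[0,0,0.1164],[0,0,0.1745],[0,0,0.2327],[0,0,0.2909],[0,0,0.3491],[0,0,0.4072],[0,0,0.4654]])

```text
clock: 5.0
tcp_pos: [0.5376, -0.0053, 0.2161]
orientation: [-1.945, -2.465, 0.006]
contact_force: [-4.2, -2.3, 4.7]
grip_width: 0.0181
```

```bash
cat > st.py <<'E'
from bench import r
from mv import *
A=now(r); o=r.get_obs(); ax=np.array([.5538,-.0587]); d=A[0][:2]-ax
a=np.degrees(np.arctan2(A[1][1,1],A[1][0,1])); f=np.array(o["contact_force"])
print("t",o["clock"],A[0].round(4),"yang",a.round(2),"axis polar",np.hypot(*d).round(4),"dialdeg",(np.degrees(np.arctan2(d[1],d[0]))-68.74).round(2),"F tool",(A[1].T@f).round(2),"w",round(o["grip_width"],4),np.round(o["joints"],2))
E
python3 st.py
```

```text
t 5.0 [ 0.5376 -0.0053  0.2161] yang 13.45 axis polar 0.0559 dialdeg 38.16 F tool [-1.21 -4.66 -4.69] w 0.0181 [ 0.31  0.33 -0.51  1.89  0.19  0.98 -0.05]
```

Emit:
carry_out(offset=[[-0.0004,0.0098,0],[-0.0017,0.0194,0],[-0.0038,0.029,0],[-0.0068,0.0383,0],[-0.0105,0.0473,0],[-0.015,0.056,0],[-0.015,0.056,0],[-0.015,0.056,0]], turn=[[0,0,0.0582],[0,0,0.1164],[0,0,0.1745],[0,0,0.2327],[0,0,0.2909],[0,0,0.3491],[0,0,0.3491],[0,0,0.3491]])

```text
clock: 5.8
tcp_pos: [0.5679, -0.0049, 0.2162]
orientation: [-2.512, -1.887, 0.0]
contact_force: [-1.5, 0.7, -0.6]
grip_width: 0.0178
```

```bash
python3 st.py
```

```text
t 5.8 [ 0.5679 -0.0049  0.2162] yang -16.18 axis polar 0.0556 dialdeg 6.63 F tool [ 0.28 -1.65  0.59] w 0.0178 [ 0.22  0.36 -0.4   1.82  0.16  0.99 -0.53]
```

Emit:
carry_out(offset=[[-0.0001,0.004,0],[-0.0004,0.008,0],[-0.0004,0.0098,0],[-0.0004,0.0098,0],[-0.0004,0.0098,0]], turn=[[0,0,0.02],[0,0,0.04],[0,0,0.0582],[0,0,0.0582],[0,0,0.0582]])

```text
clock: 6.3
tcp_pos: [0.573, -0.007, 0.2164]
orientation: [2.594, 1.772, 0.0]
contact_force: [-0.0, -0.1, -0.2]
grip_width: 0.018
```

```bash
python3 st.py
```

```text
t 6.3 [ 0.573  -0.007   0.2164] yang -21.32 axis polar 0.0551 dialdeg 0.91 F tool [-0.14  0.03  0.2 ] w 0.018 [ 0.2   0.37 -0.38  1.81  0.16  0.99 -0.61]
```

Emit:
carry_out(offset=[[0,0.002,0],[0,0.004,0],[0,0.004,0],[0,0.004,0]], turn=[[0,0,0],[0,0,0],[0,0,0],[0,0,0]])

```text
clock: 6.7
tcp_pos: [0.5746, -0.0075, 0.2163]
orientation: [2.594, 1.772, 0.0]
contact_force: [1.0, -0.3, 0.1]
grip_width: 0.0176
```

Emit:
carry_out(offset=[[0,0.001,0],[0,0.002,0],[0,0.002,0],[0,0.002,0]], turn=[[0,0,0],[0,0,0],[0,0,0],[0,0,0]])

```text
clock: 7.1
tcp_pos: [0.5755, -0.0079, 0.2163]
orientation: [2.594, 1.772, 0.0]
contact_force: [-0.8, 1.5, 0.1]
grip_width: 0.018
```

```bash
python3 st.py
```

```text
t 7.1 [ 0.5755 -0.0079  0.2163] yang -21.32 axis polar 0.0553 dialdeg -1.89 F tool [ 1.09 -1.29 -0.1 ] w 0.018 [ 0.2   0.37 -0.38  1.81  0.16  0.99 -0.61]
```

Emit:
carry_out(offset=[[0,0.001,0],[0,0.002,0],[0,0.002,0]], turn=[[0,0,0],[0,0,0],[0,0,0]])

```text
clock: 7.4
tcp_pos: [0.5764, -0.0082, 0.2163]
orientation: [-2.594, -1.772, 0.0]
contact_force: [-0.6, 0.4, 0.6]
grip_width: 0.0178
```

Emit:
carry_out(offset=[[0,0.001,0],[0,0.002,0],[0,0.002,0]], turn=[[0,0,0],[0,0,0],[0,0,0]])

```text
clock: 7.7
tcp_pos: [0.577, -0.0084, 0.2163]
orientation: [-2.593, -1.772, 0.001]
contact_force: [-2.9, 0.6, 1.5]
grip_width: 0.0181
```

Emit:
carry_out(offset=[[0,0.001,0],[0,0.001,0],[0,0.001,0]], turn=[[0,0,0],[0,0,0],[0,0,0]])

```text
clock: 8.0
tcp_pos: [0.5775, -0.0085, 0.2163]
orientation: [-2.593, -1.772, 0.001]
contact_force: [-4.6, 2.0, 3.0]
grip_width: 0.0178
```

```bash
python3 st.py
```

```text
t 8.0 [ 0.5775 -0.0085  0.2163] yang -21.3 axis polar 0.0555 dialdeg -3.98 F tool [ 0.16 -5.02 -3.03] w 0.0178 [ 0.2   0.37 -0.38  1.8   0.16  0.99 -0.61]
```

Emit:
carry_out(offset=[[0,0.001,0],[0,0.001,0],[0,0.001,0]], turn=[[0,0,0],[0,0,0],[0,0,0]])

```text
clock: 8.3
tcp_pos: [0.5779, -0.0086, 0.2162]
orientation: [-2.593, -1.772, 0.001]
contact_force: [-5.7, 1.7, 2.9]
grip_width: 0.0179
```

Emit:
carry_out(offset=[[0,0.001,0],[0,0.001,0],[0,0.001,0]], turn=[[0,0,0],[0,0,0],[0,0,0]])

```text
clock: 8.6
tcp_pos: [0.5785, -0.0088, 0.2163]
orientation: [-2.593, -1.772, 0.001]
contact_force: [-4.7, 2.0, 3.3]
grip_width: 0.0182
```

```bash
python3 st.py
```

```text
t 8.6 [ 0.5785 -0.0088  0.2163] yang -21.3 axis polar 0.0557 dialdeg -5.06 F tool [ 0.18 -5.14 -3.31] w 0.0182 [ 0.2   0.38 -0.38  1.8   0.16  1.   -0.61]
```

Emit:
carry_out(offset=[[0,0.001,0],[0,0.001,0],[0,0.001,0]], turn=[[0,0,0],[0,0,0],[0,0,0]])

```text
clock: 8.9
tcp_pos: [0.5793, -0.0091, 0.2163]
orientation: [-2.594, -1.772, -0.0]
contact_force: [-3.9, 3.1, 1.1]
grip_width: 0.0184
```

Emit:
carry_out(offset=[[0,0.001,0],[0,0.001,0],[0,0.001,0]], turn=[[0,0,0],[0,0,0],[0,0,0]])

```text
clock: 9.2
tcp_pos: [0.5793, -0.0091, 0.2162]
orientation: [-2.593, -1.772, 0.001]
contact_force: [-5.4, 2.4, 2.9]
grip_width: 0.018
```

```bash
python3 st.py
```

```text
t 9.2 [ 0.5793 -0.0091  0.2162] yang -21.3 axis polar 0.0558 dialdeg -5.97 F tool [ 0.27 -5.85 -2.94] w 0.018 [ 0.21  0.38 -0.38  1.8   0.16  1.   -0.61]
```

Emit:
carry_out(offset=[[0,0.001,0],[0,0.001,0],[0,0.001,0]], turn=[[0,0,0],[0,0,0],[0,0,0]])

```text
clock: 9.5
tcp_pos: [0.5794, -0.0091, 0.2162]
orientation: [-2.592, -1.772, 0.002]
contact_force: [-7.1, 2.6, 3.4]
grip_width: 0.0182
```

Emit:
carry_out(offset=[[0,0.001,0],[0,0.001,0],[0,0.001,0]], turn=[[0,0,0],[0,0,0],[0,0,0]])

```text
clock: 9.8
tcp_pos: [0.5795, -0.0091, 0.2162]
orientation: [-2.592, -1.772, 0.003]
contact_force: [-7.9, 4.3, 4.8]
grip_width: 0.018
```

```bash
python3 st.py
```

```text
t 9.8 [ 0.5795 -0.0091  0.2162] yang -21.28 axis polar 0.0559 dialdeg -6.13 F tool [ 1.12 -8.95 -4.77] w 0.018 [ 0.21  0.38 -0.38  1.8   0.16  1.   -0.61]
```

Emit:
carry_out(offset=[[0,0.0012,0],[0,0.0012,0],[0,0.0012,0]], turn=[[0,0,0],[0,0,0],[0,0,0]])

```text
clock: 10.1
tcp_pos: [0.5796, -0.0091, 0.2162]
orientation: [-2.591, -1.772, 0.004]
contact_force: [-8.3, 4.5, 6.1]
grip_width: 0.018
```

Emit:
carry_out(offset=[[0,0.0008,0],[0,0.0008,0],[0,0.0008,0]], turn=[[0,0,0],[0,0,0],[0,0,0]])

```text
clock: 10.4
tcp_pos: [0.5796, -0.0092, 0.2161]
orientation: [-2.591, -1.772, 0.005]
contact_force: [-10.7, 4.2, 6.9]
grip_width: 0.0182
```

```bash
python3 st.py
```

```text
t 10.4 [ 0.5796 -0.0092  0.2161] yang -21.27 axis polar 0.0558 dialdeg -6.25 F tool [  0.05 -11.52  -6.85] w 0.0182 [ 0.21  0.38 -0.38  1.8   0.16  1.   -0.61]
```

Emit:
carry_out(offset=[[0,0.0006,0],[0,0.0006,0],[0,0.0006,0]], turn=[[0,0,0],[0,0,0],[0,0,0]])

```text
clock: 10.7
tcp_pos: [0.5796, -0.0092, 0.2161]
orientation: [-2.59, -1.772, 0.006]
contact_force: [-10.5, 3.9, 7.3]
grip_width: 0.0178
```

Emit:
carry_out(offset=[[0,0,0],[0,0,0]], turn=[[0,0,0],[0,0,0]])

```text
clock: 10.9
tcp_pos: [0.5797, -0.0092, 0.2162]
orientation: [-2.59, -1.772, 0.006]
contact_force: [-11.4, 3.4, 7.6]
grip_width: 0.018
```

```bash
python3 st.py
```

```text
t 10.9 [ 0.5797 -0.0092  0.2162] yang -21.26 axis polar 0.0559 dialdeg -6.32 F tool [ -0.96 -11.94  -7.56] w 0.018 [ 0.21  0.38 -0.38  1.8   0.16  1.   -0.61]
```

Emit:
carry_out(offset=[[0,0.0004,0],[0,0.0004,0],[0,0.0004,0],[0,0.0004,0],[0,0.0004,0],[0,0.0004,0],[0,0.0004,0]], turn=[[0,0,0],[0,0,0],[0,0,0],[0,0,0],[0,0,0],[0,0,0],[0,0,0]])

```text
clock: 11.6
tcp_pos: [0.5797, -0.0092, 0.2161]
orientation: [-2.59, -1.772, 0.006]
contact_force: [-12.4, 4.5, 8.4]
grip_width: 0.0179
```

```bash
python3 st.py
```

```text
t 11.6 [ 0.5797 -0.0092  0.2161] yang -21.26 axis polar 0.0559 dialdeg -6.32 F tool [ -0.34 -13.2   -8.31] w 0.0179 [ 0.21  0.38 -0.38  1.79  0.16  1.   -0.61]
```

Emit:
carry_out(offset=[[0,-0.004,0],[0,-0.009,0],[0,-0.014,0],[0,-0.014,0],[0,-0.014,0]], turn=[[0,0,0],[0,0,0],[0,0,0],[0,0,0],[0,0,0]])

```text
clock: 12.1
tcp_pos: [0.5762, -0.0085, 0.2165]
orientation: [2.594, 1.771, 0.001]
contact_force: [0.4, -0.3, -0.1]
grip_width: 0.0183
```

```bash
python3 st.py; python3 - <<'E'
from bench import r
from mv import *
A=now(r); ax=np.array([.5538,-.0587])
for p in [4,9,14,19,24,29,34,39]:
    a=np.radians(p+68.74); B=pose([*(ax+.0562*np.array([np.cos(a),np.sin(a)])),.2165],a-np.pi/2); print(p,rel(A,B))
E
```

```text
t 12.1 [ 0.5762 -0.0085  0.2165] yang -21.36 axis polar 0.055 dialdeg -2.77 F tool [-0.14  0.5   0.1 ] w 0.0183 [ 0.2   0.37 -0.38  1.81  0.16  0.99 -0.61]
4 ([0.0023, -0.0132, -0.0001], [0.0009, 0.0, -0.0477])
9 ([0.0012, -0.0229, -0.0001], [0.0009, 0.0001, -0.1058])
14 ([-0.0008, -0.0325, -0.0001], [0.0009, 0.0001, -0.164])
19 ([-0.0036, -0.0419, -0.0001], [0.0009, 0.0002, -0.2222])
24 ([-0.0072, -0.051, -0.0001], [0.0009, 0.0002, -0.2804])
29 ([-0.0116, -0.0598, -0.0001], [0.0009, 0.0002, -0.3385])
34 ([-0.0167, -0.0681, -0.0002], [0.0009, 0.0003, -0.3967])
39 ([-0.0226, -0.076, -0.0002], [0.0009, 0.0003, -0.4549])
```

Emit:
carry_out(offset=[[0.0023,-0.0132,0],[0.0012,-0.0229,0],[-0.0008,-0.0325,0],[-0.0036,-0.0419,0],[-0.0072,-0.051,0],[-0.0116,-0.0598,0],[-0.0167,-0.0681,0],[-0.0226,-0.076,0]], turn=[[0,0,-0.0477],[0,0,-0.1058],[0,0,-0.164],[0,0,-0.2222],[0,0,-0.2804],[0,0,-0.3385],[0,0,-0.3967],[0,0,-0.4549]])

```text
clock: 12.9
tcp_pos: [0.5381, -0.0048, 0.2167]
orientation: [1.845, 2.538, 0.005]
contact_force: [7.2, 1.6, -5.1]
grip_width: 0.018
```

```bash
python3 st.py; python3 - <<'E'
from bench import r
from mv import *
ax=np.array([.5538,-.0587])
def T(p):
    a=np.radians(p+68.74); return pose([*(ax+.0562*np.array([np.cos(a),np.sin(a)])),.2165],a-np.pi/2)
A=T(39)
for p in [43,47,51,55,59,63,67,70]: print(p,rel(A,T(p)))
E
```

```text
t 12.9 [ 0.5381 -0.0048  0.2167] yang 17.96 axis polar 0.0561 dialdeg 37.46 F tool [-0.72  7.28  5.16] w 0.018 [ 0.32  0.33 -0.52  1.89  0.2   0.97  0.03]
43 ([-0.0003, -0.0078, 0.0], [0.0, 0.0, -0.0465])
47 ([-0.0011, -0.0156, 0.0], [0.0, 0.0, -0.0931])
51 ([-0.0025, -0.0234, 0.0], [0.0, 0.0, -0.1396])
55 ([-0.0044, -0.031, 0.0], [0.0, 0.0, -0.1862])
59 ([-0.0068, -0.0384, 0.0], [0.0, 0.0, -0.2327])
63 ([-0.0097, -0.0457, 0.0], [0.0, 0.0, -0.2793])
67 ([-0.0132, -0.0528, 0.0], [0.0, 0.0, -0.3258])
70 ([-0.0161, -0.0579, 0.0], [0.0, 0.0, -0.3607])
```

Emit:
carry_out(offset=[[-0.0003,-0.0078,0],[-0.0011,-0.0156,0],[-0.0025,-0.0234,0],[-0.0044,-0.031,0],[-0.0068,-0.0384,0],[-0.0097,-0.0457,0],[-0.0097,-0.0457,0],[-0.0097,-0.0457,0]], turn=[[0,0,-0.0465],[0,0,-0.0931],[0,0,-0.1396],[0,0,-0.1862],[0,0,-0.2327],[0,0,-0.2793],[0,0,-0.2793],[0,0,-0.2793]])

```text
clock: 13.7
tcp_pos: [0.5161, -0.0165, 0.2164]
orientation: [1.287, 2.865, 0.0]
contact_force: [0.1, 0.4, 1.0]
grip_width: 0.0175
```

```bash
python3 st.py; python3 - <<'E'
from bench import r
from mv import *
ax=np.array([.5538,-.0587])
def T(p):
    a=np.radians(p+68.74); return pose([*(ax+.0562*np.array([np.cos(a),np.sin(a)])),.2165],a-np.pi/2)
A=now(r)
for p in [66,69,72,75,77,79]: print(p,rel(A,T(p)))
E
```

```text
t 13.7 [ 0.5161 -0.0165  0.2164] yang 41.64 axis polar 0.0566 dialdeg 63.02 F tool [ 0.22  0.34 -0.95] w 0.0175 [ 0.42  0.31 -0.6   1.93  0.21  0.97  0.44]
66 ([-0.001, -0.0058, -0.0002], [0.0003, 0.0003, -0.0361])
69 ([-0.0014, -0.0117, -0.0002], [0.0003, 0.0003, -0.071])
72 ([-0.0022, -0.0175, -0.0002], [0.0003, 0.0003, -0.1059])
75 ([-0.0033, -0.0233, -0.0002], [0.0002, 0.0003, -0.1408])
77 ([-0.0042, -0.0271, -0.0002], [0.0002, 0.0003, -0.1641])
79 ([-0.0052, -0.0309, -0.0002], [0.0002, 0.0003, -0.1873])
```

Next I'll go to about 77° (click 5) and check by picture before the last click.

Emit:
carry_out(offset=[[-0.001,-0.0058,0],[-0.0014,-0.0117,0],[-0.0022,-0.0175,0],[-0.0033,-0.0233,0],[-0.0042,-0.0271,0],[-0.0042,-0.0271,0],[-0.0042,-0.0271,0]], turn=[[0,0,-0.0361],[0,0,-0.071],[0,0,-0.1059],[0,0,-0.1408],[0,0,-0.1641],[0,0,-0.1641],[0,0,-0.1641]])

```text
clock: 14.4
tcp_pos: [0.5073, -0.0267, 0.2164]
orientation: [0.924, 3.002, 0.0]
contact_force: [-0.9, 0.7, -0.5]
grip_width: 0.0177
```

```bash
python3 st.py; python3 - <<'E'
from bench import r,imaging
import cv2
from mv import *
ax=np.array([.5538,-.0587])
def T(p):
    a=np.radians(p+68.74); return pose([*(ax+.0562*np.array([np.cos(a),np.sin(a)])),.2165],a-np.pi/2)
A=now(r)
for p in [79,81,83,85,86,87,90]: print(p,rel(A,T(p)))
f=imaging.grab_frame("wrist"); cv2.imwrite("pics/w3.png",cv2.resize(f["pixels"][130:330,130:390,::-1],(780,600)))
E
```

```text
t 14.4 [ 0.5073 -0.0267  0.2164] yang 55.77 axis polar 0.0564 dialdeg 76.76 F tool [1.13 0.03 0.49] w 0.0177 [ 0.48  0.3  -0.65  1.95  0.22  0.96  0.7 ]
79 ([-0.0005, -0.0044, -0.0003], [0.0002, 0.0002, -0.0229])
81 ([-0.0007, -0.0083, -0.0003], [0.0001, 0.0002, -0.0462])
83 ([-0.0011, -0.0122, -0.0003], [0.0001, 0.0002, -0.0694])
85 ([-0.0015, -0.0161, -0.0003], [0.0001, 0.0002, -0.0927])
86 ([-0.0018, -0.018, -0.0003], [0.0001, 0.0002, -0.1043])
87 ([-0.0021, -0.02, -0.0003], [0.0001, 0.0002, -0.116])
90 ([-0.0033, -0.0258, -0.0003], [0.0001, 0.0002, -0.1509])
```

View pics/w3.png

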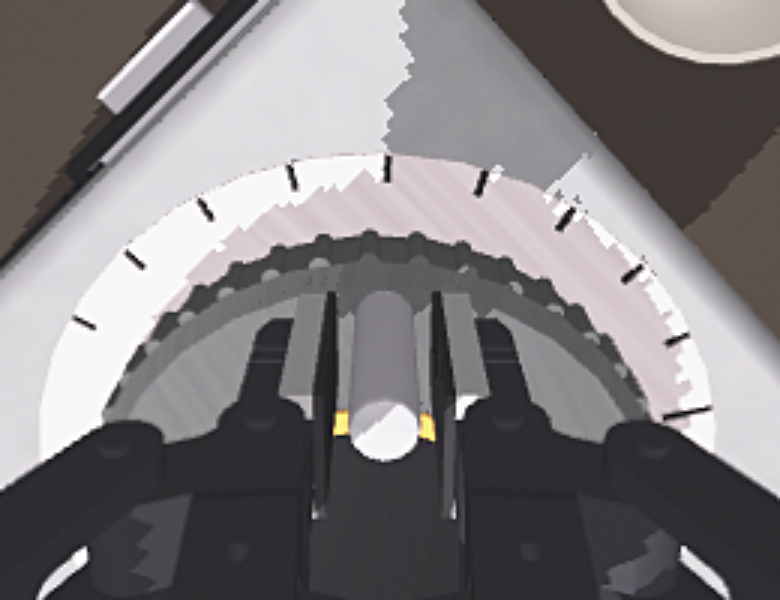

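The post, at (385,430), is centred in the jaws and on the click-5 tick (388,168). I'll ease over to click 6. The leading pad will stop any overshoot.

Emit:
carry_out(offset=[[-0.0005,-0.0044,0],[-0.0007,-0.0083,0],[-0.0011,-0.0122,0],[-0.0015,-0.0161,0],[-0.0018,-0.018,0],[-0.0021,-0.02,0],[-0.0021,-0.02,0],[-0.0021,-0.02,0]], turn=[[0,0,-0.0229],[0,0,-0.0462],[0,0,-0.0694],[0,0,-0.0927],[0,0,-0.1043],[0,0,-0.116],[0,0,-0.116],[0,0,-0.116]])

```text
clock: 15.25
tcp_pos: [0.502, -0.0362, 0.2163]
orientation: [-0.659, -3.071, 0.002]
contact_force: [-0.4, 0.6, 0.2]
grip_width: 0.0176
```

```bash
python3 st.py; python3 - <<'E'
from bench import r,imaging
import cv2
f=imaging.grab_frame("wrist"); cv2.imwrite("pics/w4.png",cv2.resize(f["pixels"][130:330,130:390,::-1],(780,600)))
E
```

```text
t 15.25 [ 0.502  -0.0362  0.2163] yang 65.79 axis polar 0.0565 dialdeg 87.79 F tool [ 0.63  0.38 -0.16] w 0.0176 [ 0.52  0.3  -0.68  1.95  0.23  0.96  0.88]
```

View pics/w4.png

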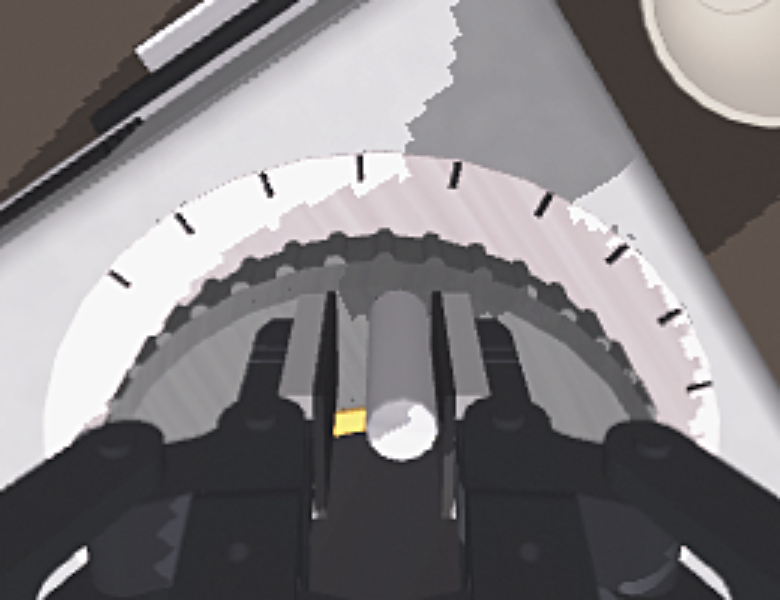

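The post, at (402,430), is against the trailing pad at about the half-way point. The tick-6 mark is at (360,168). Force is near 0, as it should be at half-way. A slightly further push should snap it.

Emit:
carry_out(offset=[[-0.0003,-0.0015,0],[-0.0005,-0.003,0],[-0.0005,-0.003,0],[-0.0005,-0.003,0]], turn=[[0,0,-0.009],[0,0,-0.0175],[0,0,-0.0175],[0,0,-0.0175]])

```text
clock: 15.7
tcp_pos: [0.5019, -0.0372, 0.2163]
orientation: [-0.617, -3.08, 0.0]
contact_force: [0.4, -0.6, 0.2]
grip_width: 0.018
```

```bash
python3 st.py; python3 - <<'E'
from bench import r,imaging
import cv2
f=imaging.grab_frame("wrist"); cv2.imwrite("pics/w5.png",cv2.resize(f["pixels"][130:330,130:390,::-1],(780,600)))
E
```

```text
t 15.7 [ 0.5019 -0.0372  0.2163] yang 67.34 axis polar 0.0562 dialdeg 88.81 F tool [-0.6  -0.41 -0.15] w 0.018 [ 0.53  0.3  -0.68  1.95  0.23  0.96  0.91]
```

View pics/w5.png

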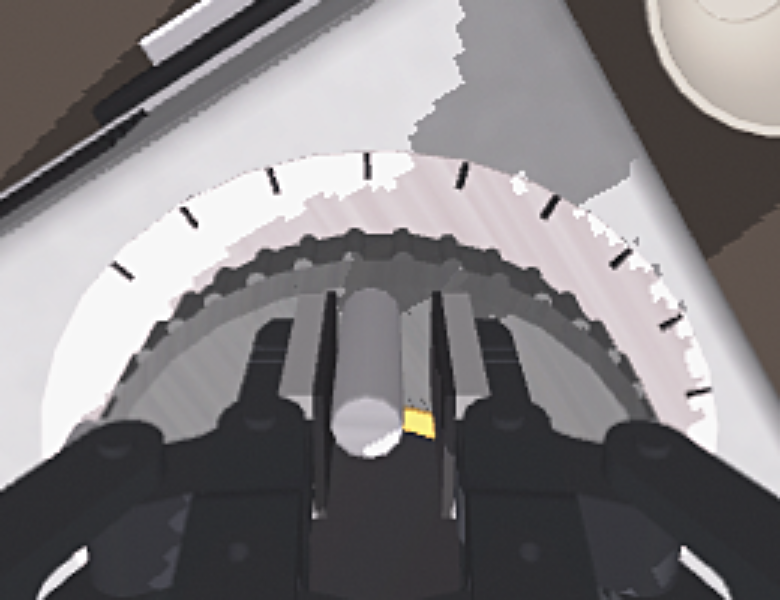

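The dial snapped: the post (367,430) now lines up with the tick-6 mark (367,165). I'll centre the jaws, open them a little and lift.

Emit:
carry_out(offset=[[-0.0002,-0.0025,0],[-0.0003,-0.005,0],[-0.0003,-0.005,0],[-0.0003,-0.005,0]], turn=[[0,0,-0.015],[0,0,-0.03],[0,0,-0.03],[0,0,-0.03]])

```text
clock: 16.15
tcp_pos: [0.5011, -0.0396, 0.2163]
orientation: [-0.548, -3.093, -0.0]
contact_force: [0.4, 0.5, 0.4]
grip_width: 0.0181
```

Emit:
carry_out(offset=[[0,0,0],[0,0,0],[0,0,-0.04],[0,0,-0.1],[0,0,-0.16],[0,0,-0.16],[0,0,-0.16],[0,0,-0.16]], turn=[[0,0,0],[0,0,0],[0,0,0],[0,0,0],[0,0,0],[0,0,0],[0,0,0],[0,0,0]], hand=0.7)

```text
clock: 16.95
tcp_pos: [0.5005, -0.0396, 0.2954]
orientation: [-0.547, -3.092, 0.0]
contact_force: [-0.3, 0.1, -0.3]
grip_width: 0.0256
```

```bash
python3 st.py; python3 - <<'E'
from bench import r,imaging
import pickle
from h import *
from mv import *
f=imaging.grab_frame("wrist"); pickle.dump(f,open("W2.pkl","wb"))
g=[.5591,-.0933,.1526]
print({n:proj(f,G(g,p)).round(0).tolist() for n,p in dict(post6=post(1.571,.232),btn=[-.045,-.095,.185]).items()})
cv2.imwrite("pics/w6.png",cv2.resize(f["pixels"][:,:,::-1],(768,576)))
A=now(r); y=np.radians(-25)
for z in (.295,): print(rel(A,pose([.5291,-.194,z],y)))
E
```

```text
t 16.95 [ 0.5005 -0.0396  0.2954] yang 69.93 axis polar 0.0567 dialdeg 91.55 F tool [0.28 0.03 0.32] w 0.0256 [ 0.58  0.21 -0.71  1.86  0.15  1.13  1.03]
{'post6': [[258.0, 209.0]], 'btn': [[122.0, 264.0]]}
([-0.1599, -0.2705, 0.0002], [-0.0013, -0.0007, 1.1047])
```

View pics/w6.png

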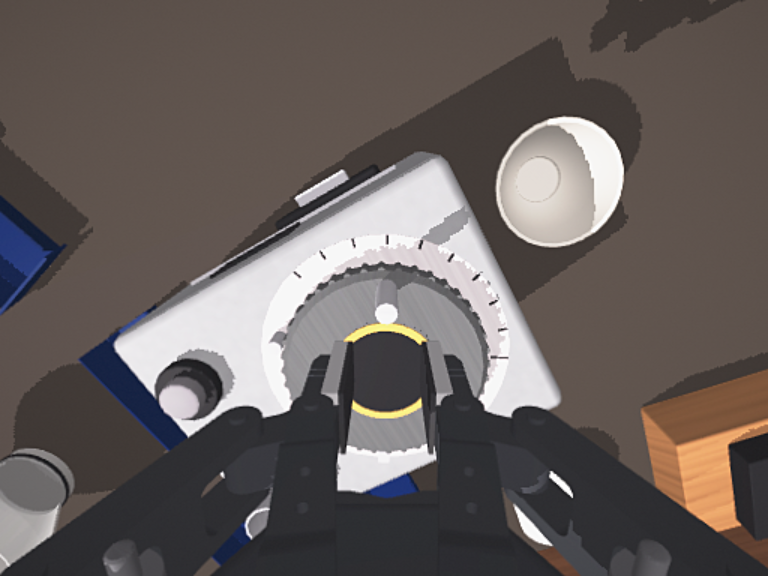

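The post at (386,314) matches the predicted sixth-click pixel. Counting from the long zero tick at (498,357), it sits at the sixth mark. Next is the button, with the jaws shut.

```bash
python3 - <<'E'
from bench import r
from mv import *
from h import *
import pickle
F=pickle.load(open("F.pkl","rb")); W=pickle.load(open("W.pkl","rb")); W2=pickle.load(open("W2.pkl","rb"))
ob=[(F["scene"],(130.9,176.9)),(F["top"],(367.6,215.2)),(W,(157,262)),(W2,(120,268))]
s=least_squares(lambda p:np.ravel([proj(f,p)[0]-o for f,o in ob]),[.529,-.194,.19]); print("button",s.x.round(4),s.fun.round(1))
print(rel(now(r),pose([.5291,-.194,.295],np.radians(25))))
E
```

```text
button [ 0.5301 -0.1934  0.1879] [ 1.4  0.4 -0.3 -0.9 -2.4  3.   1.5 -1.9]
([-0.1599, -0.2705, 0.0002], [-0.0008, -0.001, 0.5229])
```

Emit:
carry_out(offset=[[-0.05,-0.085,-0.01],[-0.16,-0.2705,0],[-0.16,-0.2705,0],[-0.16,-0.2705,0],[-0.16,-0.2705,0],[-0.16,-0.2705,0],[-0.16,-0.2705,0],[-0.16,-0.2705,0]], turn=[[0,0,0.1],[0,0,0.523],[0,0,0.523],[0,0,0.523],[0,0,0.523],[0,0,0.523],[0,0,0.523],[0,0,0.523]], hand=1)

```text
clock: 17.8
tcp_pos: [0.5295, -0.1937, 0.2955]
orientation: [-1.685, -2.65, 0.0]
contact_force: [0.5, 0.1, 0.4]
grip_width: 0.0002
```

Emit:
carry_out(offset=[[0,0,0.04],[0,0,0.08],[0,0,0.12],[0,0,0.14],[0,0,0.14],[0,0,0.14]], turn=[[0,0,0],[0,0,0],[0,0,0],[0,0,0],[0,0,0],[0,0,0]])

```text
clock: 18.4
tcp_pos: [0.5302, -0.1939, 0.2268]
orientation: [1.687, 2.649, 0.0]
contact_force: [-0.3, -0.1, 0.3]
grip_width: -0.0
```

```bash
python3 st.py; python3 - <<'E'
from bench import r,imaging
import cv2
f=imaging.grab_frame("wrist"); s=imaging.grab_frame("scene")
a=cv2.resize(f["pixels"][120:320,150:390,::-1],(400,333)); b=cv2.resize(s["pixels"][110:260,100:280,::-1],(400,333))
cv2.imwrite("pics/b1.png",cv2.hconcat([a,b]))
E
```

```text
t 18.4 [ 0.5302 -0.1939  0.2268] yang 25.01 axis polar 0.1373 dialdeg -168.64 F tool [-0.   -0.32 -0.28] w -0.0 [ 0.63  0.36 -0.48  1.82  0.19  1.01  0.5 ]
```

View pics/b1.png

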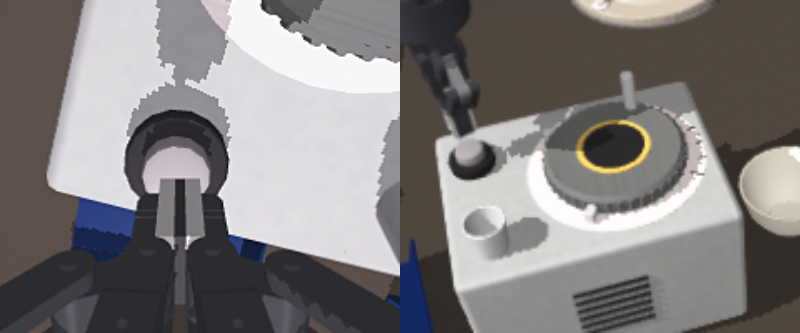

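The shut fingertips are over the button: left panel tips (180,180), button centre (177,165). Now pressing.

Emit:
carry_out(offset=[[0,0,0.02],[0,0,0.04],[0,0,0.046],[0,0,0.046]], turn=[[0,0,0],[0,0,0],[0,0,0],[0,0,0]])

```text
clock: 18.9
tcp_pos: [0.5296, -0.194, 0.2029]
orientation: [-1.688, -2.649, 0.001]
contact_force: [-1.1, -1.4, 2.9]
grip_width: 0.0002
```

Emit:
carry_out(offset=[[0,0,0.003],[0,0,0.006],[0,0,0.006]], turn=[[0,0,0],[0,0,0],[0,0,0]])

```text
clock: 19.2
tcp_pos: [0.5297, -0.1939, 0.2004]
orientation: [-1.688, -2.649, 0.0]
contact_force: [-2.6, 0.3, 4.7]
grip_width: -0.0001
```

Emit:
carry_out(offset=[[0,0,0.003],[0,0,0.006],[0,0,0.006]], turn=[[0,0,0],[0,0,0],[0,0,0]])

```text
clock: 19.5
tcp_pos: [0.5298, -0.194, 0.1998]
orientation: [1.688, 2.649, -0.002]
contact_force: [-9.7, 2.5, 22.5]
grip_width: 0.0001
```

It bottomed out: about 5 N of spring, then a stiff rise to 22 N. Releasing now.

Emit:
carry_out(offset=[[0,0,-0.01],[0,0,-0.03],[0,0,-0.08],[0,0,-0.16],[0,0,-0.24],[0,0,-0.24],[0,0,-0.24],[0,0,-0.24]], turn=[[0,0,0],[0,0,0],[0,0,0],[0,0,0],[0,0,0],[0,0,0],[0,0,0],[0,0,0]])

```text
clock: 20.3
tcp_pos: [0.5291, -0.1939, 0.3161]
orientation: [-1.687, -2.648, 0.001]
contact_force: [-0.3, 0.0, -0.5]
grip_width: 0.0003
```

```bash
python3 st.py; python3 - <<'E'
from bench import r,imaging
import cv2
f=imaging.grab_frame("scene"); t=imaging.grab_frame("top")
cv2.imwrite("pics/e.png",cv2.hconcat([cv2.resize(t["pixels"][140:270,210:400,::-1],(400,274)),cv2.resize(f["pixels"][100:290,100:380,::-1],(400,274))]))
E
```

```text
t 20.3 [ 0.5291 -0.1939  0.3161] yang 24.99 axis polar 0.1374 dialdeg -169.08 F tool [ 0.14 -0.22  0.49] w 0.0003 [ 0.65  0.28 -0.5   1.71  0.14  1.19  0.55]
```

View pics/e.png

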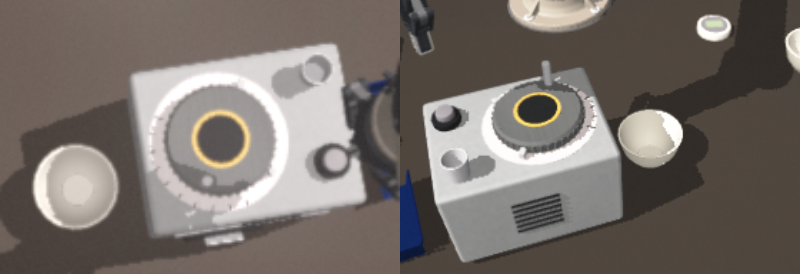

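The final view shows the post at (207,181) on the dial, the cup at (316,68) and bowl still in place, the button up at (332,158), and the arm clear. Handing in.

```bash
python3 -c "
from bench import r
print(r.hand_in())"
```

```text
the job is handed in; nothing more can be done
None
```

I set the dial on the sixth click out from zero, pressed the start button right down and let go, then handed the job in at about 20 s. No verdict is reported.

- **Zero stop:** I turned the dial clockwise from click 5 to the stop. In the last 0.7 s the sideways push rose from about 12 to 13.2 N. With the vertical drag on the post added, the total was about 15.6 N at the end. Force is only reported at the end of each move, so I did not see any brief peaks between readings.
- **Sixth click:** I brought the dial back anticlockwise with the post loosely held between the jaws. The leading pad stopped it overshooting as it snapped into click 6. A close-up then showed the post in line with the sixth mark, within about a pixel of where it should appear.
- **Start button:** it took about 5 N over roughly 6 mm, then bottomed out firmly at 22 N. It looked fully up again in the last picture.
- **Bystanders:** in the last picture the cup and bowl stood where they were at the start. The tray was mostly hidden by the arm in that view, so I did not confirm it separately, though nothing was felt near it.

The only disagreement was about 1.5° in my estimate of the dial angle against the close-up images, so I went by the images for the last click.

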